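Set a media bottle's screw cap to its vent position and hold it

ROBOT

A 6-joint arm with a two-finger parallel gripper is mounted at the origin on the work surface. World frame = base frame: x ahead of the robot, y to its left, z up, the work surface at z = 0. Lengths are in mm, angles in rad, forces in N, time in s.
With the tool pointing down it reaches from about 300 to 775 mm from the base axis. Payload 14.6 kg.
Tool frame: the origin (TCP) lies midway between the tips of the shut fingers; the grasp point (between the pads) lies grasp_offset behind it (grasp_offset is the distance from the TCP to the grasp point, in mm); z points along the fingers, y is the line along which they close (so a half turn about z gives the same grasp; the last joint's range is limited). The gripper opens to 94 mm and grips with 3 to 60 N. Pads are 16 mm wide; open, the fingers measure 119 mm over their backs; the gripper's body (75 mm by 177 mm) begins 78 mm behind the grasp point.
Start: joints at [1.229, 0.3, 1.521, -0, 1.321, -0.067], TCP at [149.243, 529.354, 205.446] pointing down, gripper open.
Joint ranges: [-3.03, 3.03], [-0.79, 2.21], [0.23, 2.52], [-1.04, 4.18], [0, 3.07], [-2.55, 2.55]. Speed limits (rad/s): [2.22, 2.22, 2.57, 3.14, 3.14, 3.14].

INTERFACE

Orientations are given as [roll, pitch, yaw] about the fixed x, y, z axes, in that order (R = Rz(yaw) Ry(pitch) Rx(roll)).
In Python, from cell import * gives the robot as it stands. The module is installed in compiled form; this text tells all that it offers.
- The arm moves only by the shell command python3 -m jog 'ROWS' [FORCE]. ROWS is JSON, a list of rows, each a list of 3 entries, a list of its own where there are three numbers: the finger opening in mm, from 0 to 94, then the shift along the tool's x, y, z in units of 50 mm (1.0 is 50 mm), then the turn about the tool's z in units of 180 degrees (1.0 is 180 degrees). In form: [[fingers, [dx, dy, dz], twist], ...]. A call has 1 to 20 rows; each row shifts and turns the commanded pose from where the row before left it, along the tool's axes as they then stand; what a row does not reach is not made up. A row lasts 1/10 s, in which the tool goes at most 50 mm and 8.59 degrees, less where a joint would pass 70% of its speed; a pose out of reach is approached as far as the arm can. A call with a number of a shift or a turn outside -1 to 1 is refused whole. A call with a gripper value outside its range is refused whole. The fingers move at their own pace and stop on an object; FORCE is the grip in N (left out, the last holds). Time passes only in rows, so rows that do not move let the fingers close. It gives the time, the measured TCP pose, the force, the opening and the grip force at its end, in the units of the state.
- read_state(): the state, without advancing time (a new reading comes with each control period).
- camera(name): name is "side" or "top"; returns the picture (480x640x3 uint8, red, green, blue); there is no depth.
- calibration(name): a dict with "mtx" (3x3 intrinsics, pixels), "cam_to_world" (4x4, takes a point from camera to world coordinates). Camera axes: x right, y down, z forward; pixel columns grow to the right and rows downward; lengths in mm; the calibration is good to about 2 mm. A picture is of the moment at which its call begins. calibration takes no time and is no camera call.
- sign_off(): hands the job in; it is judged then, once.
Trained networks look in the newest picture that a camera, given by its name, has taken for a name from the list of things; names that differ only in an ending like _2 or _b are one class to them, and where a whole thing is asked for, a point or a joint stands for the part that bears it (a point fixed in the world has none). Each returns a list of dicts, best first, with "conf" (0 to 1); they miss things now and then, are a little off and sometimes report something else, mostly with a low value. They report only what shows in the picture. A call takes as long as a camera call. They do not tell look-alikes from the thing itself.
- regions_of(camera, query): "pixels" (480x640 bool, what is visible of it) and "rect" ([centre column, centre row, width, height] in pixels, round what is visible of it).
The state is a dict: "clock": time; "joints": joint angles; "qd": joint speeds; "effort": joint torques, N m; "eef_pos": TCP position; "eef_rot": TCP orientation; "wrist_force": force on the tool from outside, world axes, zero at the start; "moment": the same for the moment, N m; "finger_gap": finger opening in mm; "finger_force": force on a finger pad.
Only numpy, scipy, OpenCV 4.12 (cv2) and the standard library are available. Lean on these libraries where they do the work, as an engineer would, in place of code of your own. Each camera call takes 0.05 s, during which the arm holds its last target. There are 200 camera calls.

TASK

The clear glass bottle held in the clamp has its blue screw cap only loosely started on the thread. Screw the cap down (clockwise seen from above) until it bottoms out, then back it off a quarter turn so that the bottle can vent, and keep hold of it there so that it can be taped: the program finishes with the gripper still gripping the cap. Leave the other things on the bench where they stand.

Things in the scene. Friction and masses are not known exactly. Their poses are not given: they have to be found in the camera images.
- cap_mid (a point): Centre of the blue round ribbed screw cap (50 mm diameter, 30 mm high, vertical axis, flat top), half-way up it on its axis, about 160 mm above the bench. It turns with the cap: its x axis points along the white stripe on the cap's top and side. Under the cap 14 mm of bare neck (38 mm diameter) shows, then the bottle's shoulder slopes out to 66 mm diameter.
- cap: The same blue cap; its origin is at the centre of its underside, z up, x axis along the white stripe. It stays on the thread and cannot be lifted off; there is moderate friction (about 0.1 N m) and it stays where it is left. It rises 4 mm for each turn it is unscrewed (0.64 mm per rad).
- cap_turn (a joint): Turn of the cap in rad: 0 = screwed fully down against its hard stop, growing as it is unscrewed (anticlockwise seen from above), at most 5.2. It starts between 2.0 and 4.4.
- clamp: Dark steel base plate 120 x 130 x 18 mm with two green jaws, bolted to the bench (fixed), holding a clear bottle (72 mm diameter, white label) upright and fast, so that it cannot turn or tip. Origin at the centre of the plate's underside, straight below the cap's axis. z up.
- amber_a: Amber glass bottle with black cap, 68 mm diameter, 150 mm tall, loose, standing upright; not to be disturbed. Origin at the centre of its underside.
- amber_b: Second such amber bottle, same size and origin; not to be disturbed.
- beaker: Glass beaker, 70 mm diameter, 85 mm tall, loose; not to be disturbed. Origin at the centre of its underside.
- tape: Yellow roll of tape lying flat, 90 mm outer diameter, 19 mm high, loose; not to be disturbed. Origin at the centre of its underside.
- stopper: Cork stopper 26 mm wide, 30 mm tall, standing on its narrow end; not to be disturbed. Origin at the centre of its underside.
- spatula: Flat steel spatula with a wooden handle, 190 mm long, lying on the bench, loose; not to be disturbed. Its origin lies on the underside.
There are look-alikes about, which are no part of the job. What is shaped like the clamp but pink or yellow is not meant.

How it is judged:
By the outcome, as a careful person would: the job done as asked, in the order asked, and still so for the second after the job is handed in, while the arm keeps its last pose, push and grip.
It also fails if it takes over 62 s, if anything falls off the work surface, if the arm or the gripper's body presses on something with over 40 N, if the wrist force passes 120 N, or if a joint passes its speed limit or range.

## Working session

There is one attempt and no reset: what is moved stays moved. The work goes in short steps, Python scripts to look and compute and a shell command to move; the robot and the scene stay as the last step left them, time stands still between calls to the robot, and variables do not carry over. Pictures are saved under pics/ and viewed, at most 10 in all, crops included, and the job is handed in when it is done.

```bash
mkdir -p pics; python3 - <<'E'
from cell import *
import cv2,numpy as np
s=read_state();print({k:np.round(v,3).tolist() for k,v in s.items()})
try: print(grasp_offset)
except Exception as e: print(e)
for n in ("side","top"):
    im=camera(n);cv2.imwrite(f"pics/{n}0.png",im[:,:,::-1])
    c=calibration(n);print(n,np.round(c["mtx"],1).tolist(),np.round(c["cam_to_world"],3).tolist())
    for q in ("cap","clamp"):
        for r in regions_of(n,q): print(n,q,round(r["conf"],2),np.round(r["rect"],1))
E
```

```text
{'clock': 0.0, 'joints': [1.229, 0.301, 1.522, 0.0, 1.321, -0.067], 'qd': [0.001, -0.001, 0.0, 0.0, -0.002, 0.001], 'effort': [0.0, -53.181, -35.274, 0.071, 0.024, -0.0], 'eef_pos': [149.154, 529.123, 204.881], 'eef_rot': [-3.14, -0.0, 2.867], 'wrist_force': [0.154, -0.249, -0.136], 'moment': [0.04, 0.019, 0.027], 'finger_force': 0.0, 'finger_gap': 94.157}
18.8
side [[568.2, 0.0, 322.1], [0.0, 568.2, 241.4], [0.0, 0.0, 1.0]] [[0.993, -0.093, 0.071, 370.818], [-0.117, -0.71, 0.695, -864.103], [-0.014, -0.698, -0.716, 1018.109], [0.0, 0.0, 0.0, 1.0]]
side cap 0.71 [266.6 253.2  25.6  24.9]
side cap 0.68 [477.4 379.2  34.7  36.1]
side cap 0.59 [353.5 323.3  27.6  33.2]
side cap 0.56 [216.1 349.1  29.8  36.3]
side clamp 0.89 [273.4 284.1  61.3  93.9]
side clamp 0.78 [459.7 415.5  93.2 106.8]
side clamp 0.76 [229.7 381.6  73.8  97.6]
side clamp 0.57 [352.  356.1  78.3  99.2]
top [[448.8, 0.0, 317.8], [0.0, 448.8, 235.4], [0.0, 0.0, 1.0]] [[-0.015, -0.995, 0.099, 341.045], [-1.0, 0.017, 0.015, 6.409], [-0.017, -0.098, -0.995, 1259.266], [0.0, 0.0, 0.0, 1.0]]
top cap 0.86 [441.4 324.9  27.3  20.3]
top cap 0.77 [427.4 220.6  25.9  19.4]
top cap 0.64 [481.3 144.9  25.2  23.9]
top cap 0.6 [347.6 281.8  18.3  19.5]
top clamp 0.82 [346.  280.   55.7  47.6]
top clamp 0.66 [416.1 230.9  59.2  52.5]
```

View pics/side0.png

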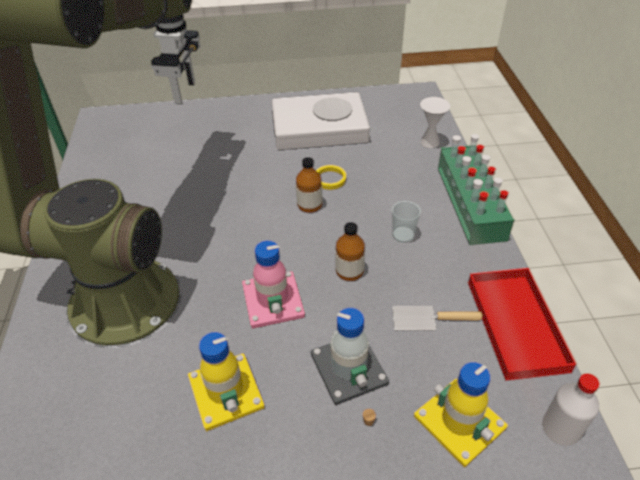

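View pics/top0.png

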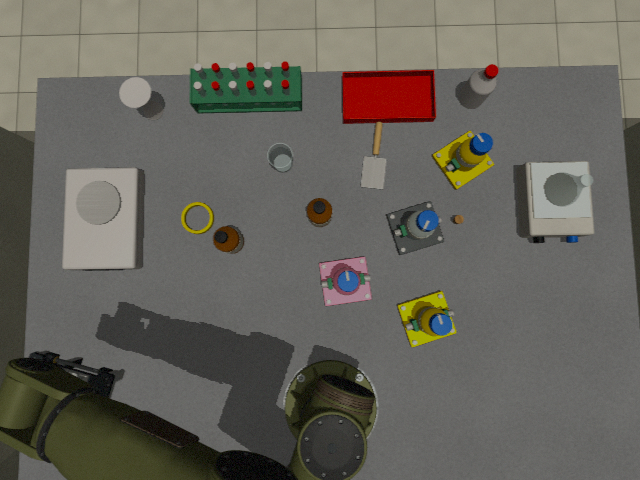

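The side picture shows the dark clamp's bottle with its blue cap at about (350,323). The top picture has the same cap at about (427,220). The pink clamp and the two yellow ones are look-alikes. Next I'll triangulate the cap and read the stripe direction.

```bash
cat > h.py <<'E'
from cell import *
import cv2,numpy as np
def P(n):
    c=calibration(n);T=np.linalg.inv(c["cam_to_world"]);return c["mtx"]@T[:3],c
def proj(n,X):
    M,_=P(n);p=M@np.append(X,1);return p[:2]/p[2]
def onplane(n,uv,z):
    M,c=P(n);C=np.array(c["cam_to_world"]);d=C[:3,:3]@np.linalg.inv(c["mtx"])@[uv[0],uv[1],1];o=C[:3,3]
    return o+d*(z-o[2])/d[2]
E
python3 - <<'E'
from h import *
uv={}
for n,ref in (("side",(353,323)),("top",(427,220))):
    im=camera(n)
    for r in regions_of(n,"cap"):
        m=r["pixels"];c=np.array(r["rect"][:2])
        print(n,round(r["conf"],2),np.round(r["rect"],1))
        if np.hypot(*(c-ref))<15: uv[n]=c
    u,v=map(int,uv[n]);k=cv2.resize(im[v-32:v+32,u-32:u+32],(400,400),interpolation=cv2.INTER_CUBIC)
    uv[n+"k"]=k;print("crop origin",n,u-32,v-32)
cv2.imwrite("pics/crop0.png",np.hstack([uv["sidek"],uv["topk"]])[:,:,::-1])
X=cv2.triangulatePoints(P("side")[0],P("top")[0],uv["side"].astype(float),uv["top"].astype(float));X=(X[:3]/X[3]).ravel()
print("cap",X,[proj(n,X)-uv[n] for n in("side","top")])
for n in ("side","top"): print(n,onplane(n,uv[n],160))
for q in ("clamp",):
    for n in("side","top"):
        camera(n)
        for r in regions_of(n,q): print(n,np.round(r["rect"],1))
E
```

```text
side 0.92 [215.1 348.1  32.8  33.9]
side 0.72 [476.  380.1  36.7  37.5]
side 0.71 [351.8 323.8  28.8  29.9]
side 0.67 [267.4 253.8  23.8  21.5]
crop origin side 319 291
top 0.71 [481.1 143.8  23.3  24.2]
top 0.63 [440.9 325.   32.4  20.2]
top 0.63 [349.  281.6  20.7  19.5]
top 0.55 [426.9 220.8  22.4  23.1]
crop origin top 394 188
cap [ 484.75083746 -246.547656    155.60681635] [array([-0.84435089,  0.15189602]), array([-0.00768826, -1.03995399])]
side [ 485.76813176 -249.5515495   160.        ]
top [ 481.60063722 -245.45849391  160.        ]
side [349.1 356.5  75.9 100.3]
side [273.8 284.8  58.5  88.2]
side [330.6 177.2  33.5  26.4]
side [458.4 415.2  93.8 105.4]
side [228.5 380.6  77.2  98.3]
top [344.8 281.3  53.5  49. ]
top [412.7 228.8  55.8  54.3]
top [460.8 159.5  61.4  60.2]
top [426.9 317.6  60.2  61.6]
```

View pics/crop0.png

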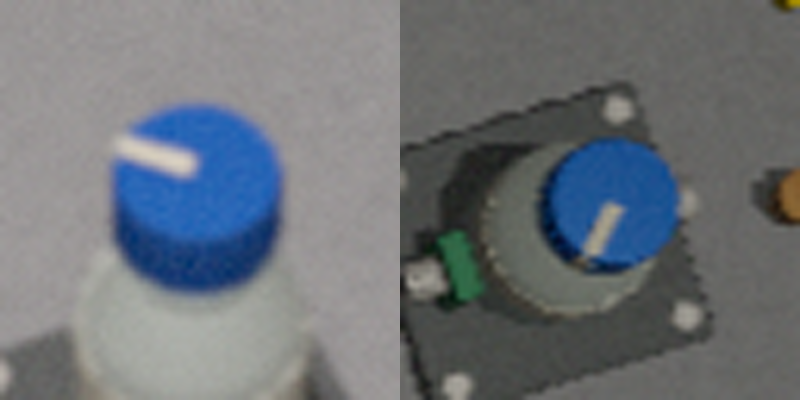

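```bash
cat >> h.py <<'E'
from scipy.optimize import least_squares
th=np.linspace(0,2*np.pi,72,endpoint=False)
CYL=np.array([[25*np.cos(t),25*np.sin(t),z] for t in th for z in(-15,15)])
def box(p): return np.r_[p.min(0),p.max(0)]
def capmask(im,uv):
    u,v=map(int,uv);h=cv2.cvtColor(im,cv2.COLOR_RGB2HSV)
    m=((h[:,:,0]>100)&(h[:,:,0]<125)&(h[:,:,1]>150)).astype(np.uint8)
    k=np.zeros_like(m);k[v-26:v+26,u-26:u+26]=1
    m=cv2.morphologyEx(m*k,cv2.MORPH_CLOSE,np.ones((5,5)))
    n,l,st,_=cv2.connectedComponentsWithStats(m);i=1+st[1:,4].argmax();return l==i
E
python3 - <<'E'
from h import *
B={}
for n,ref in (("side",(350,323)),("top",(427,220))):
    ys,xs=np.nonzero(capmask(camera(n),ref));B[n]=np.r_[xs.min()-.5,ys.min()-.5,xs.max()+.5,ys.max()+.5];print(n,B[n])
f=lambda X:np.concatenate([box(np.array([proj(n,X+c) for c in CYL]))-B[n] for n in B])
r=least_squares(f,[484,-247,160]);print(r.x,np.round(r.fun,1))
for n,a,b in(("top",(428.6,221.3),(424.1,229.3)),("side",(350.2,317.4),(337.9,313.9))):
    A,C=onplane(n,a,r.x[2]+15),onplane(n,b,r.x[2]+15);d=C-A;print(n,A,C,np.hypot(*d[:2]),"yaw",np.arctan2(d[1],d[0]))
E
```

```text
side [337.5 308.5 363.5 336.5]
top [416.5 209.5 437.5 230.5]Traceback (most recent call last):
  File "<stdin>", line 6, in <module>
    return func(*args, **kwargs)
    result = trf(vector_fun.fun, vector_fun.jac, x0, f0, J0, lb, ub, ftol, xtol,
                 gtol, max_nfev, x_scale, loss_function, tr_solver,
                 tr_options.copy(), verbose, callback=callback_wrapped)
    return trf_no_bounds(
        fun, jac, x0, f0, J0, ftol, xtol, gtol, max_nfev, x_scale,
        loss_function, tr_solver, tr_options, verbose, callback=callback)
    J = jac(x)
    self._update_jac()
    ~~~~~~~~~~~~~~~~^^
    self.J = self.jac_wrapped(xp_copy(self.x), f0=self.f)
             ~~~~~~~~~~~~~~~~^^^^^^^^^^^^^^^^^^^^^^^^^^^^
    J, dct = approx_derivative(
             ~~~~~~~~~~~~~~~~~^
        self.fun,
        ^^^^^^^^^
    ...<2 lines>...
        **self.finite_diff_options,
        ^^^^^^^^^^^^^^^^^^^^^^^^^^^
    )
    ^
    J, _nfev = _dense_difference(fun_wrapped, x0, f0, h,
               ~~~~~~~~~~~~~~~~~^^^^^^^^^^^^^^^^^^^^^^^^
                             use_one_sided, method,
                             ^^^^^^^^^^^^^^^^^^^^^^
                             mf)
                             ^^^
    df = [f_eval - f0 for f_eval in f_evals]
                                    ^^^^^^^
    f = np.atleast_1d(self.fun(x, *self.args, **self.kwargs))
                      ~~~~~~~~^^^^^^^^^^^^^^^^^^^^^^^^^^^^^^
    return np.atleast_1d(self.fun(x))
                         ~~~~~~~~^^^
    return self.f(x, *self.args, **self.kwargs)
           ~~~~~~^^^^^^^^^^^^^^^^^^^^^^^^^^^^^^
  File "<stdin>", line 5, in <lambda>
  File "h.py", line 6, in proj
    M,_=P(n);p=M@np.append(X,1);return p[:2]/p[2]
        ~^^^
  File "h.py", line 4, in P
    c=calibration(n);T=np.linalg.inv(c["cam_to_world"]);return c["mtx"]@T[:3],c
ValueError: time passes only in moves, steps and waits
```

```bash
sed -i 's/^def P(n)/import functools\n@functools.cache\ndef P(n)/' h.py
python3 - <<'E'
from h import *
B={"side":np.array([337.5,308.5,363.5,336.5]),"top":np.array([416.5,209.5,437.5,230.5])}
f=lambda X:np.concatenate([box(np.array([proj(n,X+c) for c in CYL]))-B[n] for n in B])
r=least_squares(f,[484,-247,160]);print(r.x,np.round(r.fun,1))
for n,a,b in(("top",(428.6,221.3),(424.1,229.3)),("side",(350.2,317.4),(337.9,313.9))):
    A,C=onplane(n,a,r.x[2]+15),onplane(n,b,r.x[2]+15);d=C-A;print(n,A,C,np.hypot(*d[:2]),"yaw",np.arctan2(d[1],d[0]))
s=read_state();print(s["clock"],s["eef_pos"],s["eef_rot"],s["joints"])
E
```

```text
[ 483.63687905 -245.27786778  158.65899859] [-0.7 -1.7  0.6  1.9 -1.2 -0.4  0.9  0.3]
top [ 478.55817707 -246.39243047  173.65899859] [ 459.20673367 -234.75339491  173.65899859] 22.581973129127242 yaw 2.6001034876235765
side [ 483.22316664 -244.75274789  173.65899859] [ 461.92621334 -233.97627121  173.65899859] 23.868235574223245 yaw 2.673148412744851
0.8 [149.26390294 529.34042134 205.44452709] [-3.14156101e+00  6.86110549e-05  2.86679059e+00] [ 1.22938970e+00  2.99898809e-01  1.52100403e+00 -7.28306613e-05
  1.32071682e+00 -6.65865433e-02]
```

```bash
python3 -m jog '[[94,[-0.53,-0.655,0],0],[94,[-0.53,-0.655,0],0],[94,[-0.53,-0.655,0],0],[94,[-0.53,-0.655,0],0],[94,[-0.53,-0.655,0],0],[94,[-0.53,-0.655,0],0],[94,[-0.53,-0.655,0],0],[94,[-0.53,-0.655,0],0],[94,[-0.53,-0.655,0],0],[94,[-0.53,-0.655,0],0],[94,[-0.53,-0.655,0],0],[94,[-0.53,-0.655,0],0],[94,[-0.53,-0.655,0],0],[94,[-0.53,-0.655,0],0],[94,[-0.53,-0.655,0],0],[94,[-0.53,-0.655,0],0],[94,[-0.53,-0.655,0],0],[94,[-0.53,-0.655,0],0],[94,[-0.53,-0.655,0],0]]' 40
python3 -m jog '[[94,[0,0,0],-0.04],[94,[0,0,0],-0.04],[94,[0,0,0],-0.04],[94,[0,0,0],-0.04],[94,[0,0,0],-0.04],[94,[0,0,0],0],[94,[0,0,0],0]]'
cat >> h.py <<'E'
from scipy.spatial.transform import Rotation as Ro
def todo(x,y,z=None):
    s=read_state();R=Ro.from_euler("xyz",s["eef_rot"]).as_matrix();p=np.array(s["eef_pos"])
    d=np.array([x,y,p[2] if z is None else z])-p
    print("shift units",np.round(R.T@d/50,3),"t",round(s["clock"],2),"pos",np.round(p,1),"rot",np.round(s["eef_rot"],3),"j6",np.round(s["joints"][5],3),"F",np.round(s["wrist_force"],1),"M",np.round(s["moment"],2),"gap",round(s["finger_gap"],1),round(s["finger_force"],1))
E
python3 -c "
from h import *
todo(484,-245.3)"
```

```text
clock: 2.7
eef_pos: [465.4, -208.0, 205.5]
eef_rot: [3.142, 0.0, 2.866]
wrist_force: [0.9, 0.5, 0.7]
finger_gap: 94.3
finger_force: 0.0
clock: 3.4
eef_pos: [465.0, -206.2, 205.5]
eef_rot: [-3.142, 0.0, -2.792]
wrist_force: [0.4, 0.7, -0.0]
finger_gap: 93.9
finger_force: 0.0
shift units [-0.089 -0.865  0.   ] t 3.4 pos [ 465.  -206.2  205.5] rot [-3.142  0.    -2.792] j6 -2.41 F [ 0.4  0.7 -0. ] M [ 0.06 -0.02  0.  ] gap 93.9 0.0
```

```bash
python3 -m jog '[[94,[-0.03,-0.288,0],0.01],[94,[-0.03,-0.288,0],0],[94,[-0.03,-0.288,0],0],[94,[0,0,0],0],[94,[0,0,0],0]]'
python3 - <<'E'
from h import *
todo(484,-245.3)
k=[]
for n,(u,v) in(("side",(350,310)),("top",(427,220))):
    im=camera(n);k.append(cv2.resize(im[v-50:v+50,u-50:u+50],(400,400),interpolation=cv2.INTER_CUBIC))
cv2.imwrite("pics/above.png",np.hstack(k)[:,:,::-1])
E
```

```text
clock: 3.9
eef_pos: [483.2, -245.3, 205.2]
eef_rot: [3.141, -0.0, -2.822]
wrist_force: [0.2, 0.7, 0.2]
finger_gap: 94.0
finger_force: 0.0
shift units [-0.016 -0.006 -0.   ] t 3.9 pos [ 483.2 -245.3  205.2] rot [ 3.141 -0.    -2.822] j6 -2.428 F [0.2 0.7 0.2] M [ 0.07 -0.01 -0.05] gap 94.0 0.0
```

View pics/above.png

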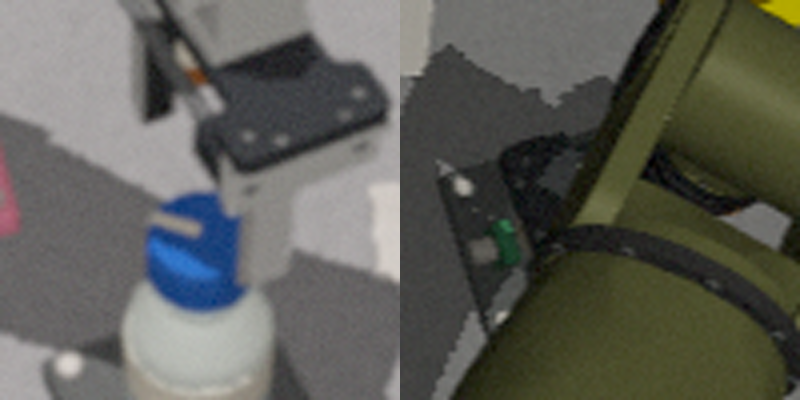

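The side crop shows the open fingers straddling the cap's axis, with the near finger at about (262,230). The arm hides the cap in the top crop. Descending now.

```bash
python3 -m jog '[[94,[-0.01,0,0.2],0],[94,[0,0,0.3],0],[94,[0,0,0.3],0],[94,[0,0,0.3],0],[94,[0,0,0.16],0],[94,[0,0,0],0]]' 20
python3 -m jog '[[40,[0,0,0],0],[40,[0,0,0],0],[40,[0,0,0],0],[40,[0,0,0],0],[40,[0,0,0],0],[40,[0,0,0],0],[40,[0,0,0],0],[40,[0,0,0],0]]' 20
python3 -c "
from h import *
todo(484,-245.3,142)"
```

```text
clock: 4.6
eef_pos: [483.4, -244.9, 141.3]
eef_rot: [3.14, -0.001, -2.819]
wrist_force: [0.5, 0.0, 0.8]
finger_gap: 94.0
finger_force: 0.0
clock: 5.4
eef_pos: [483.4, -244.0, 142.4]
eef_rot: [3.139, -0.001, -2.819]
wrist_force: [-4.5, 9.9, 5.1]
finger_gap: 49.5
finger_force: 20.0
shift units [-0.003 -0.028  0.009] t 5.4 pos [ 483.4 -244.   142.4] rot [ 3.139e+00 -1.000e-03 -2.819e+00] j6 -2.43 F [-4.5  9.9  5.1] M [ 2.    0.85 -0.01] gap 49.5 20.0
```

```bash
python3 -m jog '[[40,[0,0.02,0],0],[40,[0,0.005,0],0],[40,[0,0,0],0],[40,[0,0,0],0]]' 40
python3 -c "
from h import *
todo(484,-245.3,142)"
python3 -m jog '[[40,[0,0,0.002],0.04],[40,[0,0,0.002],0.04],[40,[0,0,0.002],0.04],[40,[0,0,0.002],0.04],[40,[0,0,0.002],0.04],[40,[0,0,0.002],0.04],[40,[0,0,0],0],[40,[0,0,0],0]]'
python3 -c "
from h import *
todo(484,-245.3,142)"
```

```text
clock: 5.8
eef_pos: [483.4, -244.0, 142.5]
eef_rot: [3.141, 0.0, -2.82]
wrist_force: [-2.6, 5.7, 3.5]
finger_gap: 49.1
finger_force: 40.0
shift units [-0.003 -0.029  0.011] t 5.8 pos [ 483.4 -244.   142.5] rot [ 3.141  0.    -2.82 ] j6 -2.428 F [-2.6  5.7  3.5] M [0.92 0.42 0.  ] gap 49.1 40.0
clock: 6.6
eef_pos: [483.3, -244.8, 142.0]
eef_rot: [-3.141, 0.0, 2.713]
wrist_force: [-3.1, -3.3, 3.7]
finger_gap: 49.5
finger_force: 40.0
shift units [-0.016 -0.005  0.001] t 6.6 pos [ 483.3 -244.8  142. ] rot [-3.141  0.     2.713] j6 -1.678 F [-3.1 -3.3  3.7] M [-0.68  0.78 -0.1 ] gap 49.5 40.0
```

```bash
python3 -m jog '[[40,[0,0,0.002],0.04],[40,[0,0,0.002],0.04],[40,[0,0,0.002],0.04],[40,[0,0,0.002],0.04],[40,[0,0,0.002],0.04],[40,[0,0,0.002],0.04],[40,[0,0,0],0]]'
python3 - <<'E'
from h import *
todo(484,-245.3,142)
u,v=350,310
cv2.imwrite("pics/s1.png",cv2.resize(camera("side")[v-40:v+40,u-40:u+40],(400,400),interpolation=cv2.INTER_CUBIC)[:,:,::-1])
E
```

```text
clock: 7.3
eef_pos: [482.7, -245.3, 141.5]
eef_rot: [-3.14, 0.001, 1.954]
wrist_force: [-9.8, -7.9, 5.5]
finger_gap: 49.5
finger_force: 40.0
shift units [-0.01   0.023 -0.011] t 7.3 pos [ 482.7 -245.3  141.5] rot [-3.140e+00  1.000e-03  1.954e+00] j6 -0.919 F [-9.8 -7.9  5.5] M [-1.38  1.88 -0.05] gap 49.5 40.0
```

View pics/s1.png

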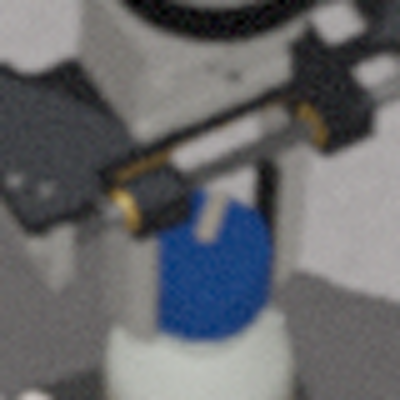

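The stripe at (212,215) in the crop now points away from the camera. That is about 1.5 rad of turn, so the cap follows the gripper. I'll ease the side load and carry on.

```bash
python3 -m jog '[[40,[-0.008,-0.023,0.002],0.02],[40,[0,0,0.002],0.03],[40,[0,0,0.002],0.03],[40,[0,0,0.002],0.03],[40,[0,0,0],0]]'
python3 -c "
from h import *
todo(484,-245.3,142)"
python3 -m jog '[[40,[0,0,0.002],0.03],[40,[0,0,0.002],0.03],[40,[0,0,0],0]]'
python3 -c "
from h import *
todo(484,-245.3,142)"
```

```text
clock: 7.85
eef_pos: [482.3, -245.4, 141.2]
eef_rot: [-3.141, 0.001, 1.61]
wrist_force: [-5.4, -2.6, 7.5]
finger_gap: 49.7
finger_force: 40.0
shift units [ 0.001  0.034 -0.016] t 7.85 pos [ 482.3 -245.4  141.2] rot [-3.141e+00  1.000e-03  1.610e+00] j6 -0.577 F [-5.4 -2.6  7.5] M [-0.48  1.26 -0.08] gap 49.7 40.0
clock: 8.15
eef_pos: [482.1, -245.4, 141.0]
eef_rot: [-3.141, 0.001, 1.422]
wrist_force: [-7.4, -2.4, 8.6]
finger_gap: 49.4
finger_force: 40.0
shift units [ 0.008  0.038 -0.019] t 8.15 pos [ 482.1 -245.4  141. ] rot [-3.141e+00  1.000e-03  1.422e+00] j6 -0.389 F [-7.4 -2.4  8.6] M [-0.41  1.68 -0.08] gap 49.4 40.0
```

```bash
cat > /tmp/q.sh <<'E'
python3 -c "
from h import *
todo(482.5,-245.3,141)"
E
python3 -m jog '[[40,[0,-0.01,0],0.03],[40,[0,0,0],0.03],[40,[0,0,0],0.03]]' >/dev/null;bash /tmp/q.sh
python3 -m jog '[[40,[0,0,0],0.03],[40,[0,0,0],0.03],[40,[0,0,0],0.03]]'>/dev/null;bash /tmp/q.sh
```

```text
shift units [ 0.006  0.014 -0.002] t 8.45 pos [ 481.7 -245.3  140.9] rot [-3.141e+00  1.000e-03  1.139e+00] j6 -0.106 F [-5.8 -2.4  7. ] M [-0.43  1.43  0.04] gap 49.5 40.0
shift units [-0.003  0.017 -0.004] t 8.75 pos [ 482.  -244.6  140.8] rot [-3.141 -0.     0.858] j6 0.176 F [ 2.6 11.1  5.4] M [ 1.95 -0.48  1.22] gap 49.2 40.0
```

```bash
python3 -m jog '[[40,[0,0,0],0],[40,[0,0,0],0]]' >/dev/null;bash /tmp/q.sh
python3 -m jog '[[40,[0,0,0],0.02],[40,[0,0,0],0]]' >/dev/null;bash /tmp/q.sh
python3 -m jog '[[40,[0,0,0],-0.01],[40,[0,0,0],0]]' >/dev/null;bash /tmp/q.sh
python3 -m jog '[[40,[0,0,0],-0.01],[40,[0,0,0],0]]' >/dev/null;bash /tmp/q.sh
```

```text
shift units [-0.009  0.016 -0.004] t 8.95 pos [ 482.2 -244.4  140.8] rot [-3.141 -0.     0.861] j6 0.172 F [-2.6  3.2  5.9] M [0.63 0.6  1.05] gap 49.6 40.0
shift units [-0.006  0.017 -0.005] t 9.15 pos [ 482.1 -244.5  140.8] rot [-3.141 -0.     0.796] j6 0.237 F [-2.6  3.2  5. ] M [0.7  0.57 1.  ] gap 49.5 40.0
shift units [-0.007  0.016 -0.005] t 9.35 pos [ 482.1 -244.5  140.8] rot [-3.141e+00 -1.000e-03  8.300e-01] j6 0.203 F [-3.   3.3  5.9] M [0.69 0.59 0.41] gap 49.4 40.0
shift units [-0.007  0.017 -0.005] t 9.55 pos [ 482.1 -244.5  140.8] rot [-3.141e+00 -1.000e-03  8.610e-01] j6 0.172 F [-1.9  3.8  5.5] M [ 0.73  0.57 -0.01] gap 49.5 40.0
```

Mz rises to about 1 N m and the pads slip at that level. That is the hard stop, reached after roughly 2.5 rad. Unwound to zero torque, the gripper yaw is 0.861, so a quarter turn back should end at about 2.437.

```bash
python3 -m jog '[[40,[0,0,-0.001],-0.035],[40,[0,0,-0.001],-0.035],[40,[0,0,-0.001],-0.035],[40,[0,0,-0.001],-0.035],[40,[0,0,-0.001],-0.035],[40,[0,0,-0.001],-0.035],[40,[0,0,-0.001],-0.035],[40,[0,0,0],0]]' >/dev/null;bash /tmp/q.sh
python3 -m jog '[[40,[0,0,-0.001],-0.035],[40,[0,0,-0.001],-0.035],[40,[0,0,-0.001],-0.035],[40,[0,0,-0.001],-0.035],[40,[0,0,-0.001],-0.035],[40,[0,0,-0.001],-0.035],[40,[0,0,-0.001],-0.035],[40,[0,0,0],-0.012],[40,[0,0,0],0],[40,[0,0,0],0]]' >/dev/null;bash /tmp/q.sh
python3 - <<'E'
from h import *
u,v=350,310
cv2.imwrite("pics/s2.png",cv2.resize(camera("side")[v-40:v+40,u-40:u+40],(400,400),interpolation=cv2.INTER_CUBIC)[:,:,::-1])
for y in np.r_[1.4:2.2:.1]: print(round(y,2),[np.round((proj("side",np.array([482.5+r*np.cos(y),-245+r*np.sin(y),173]))-(310,270))*5) for r in(2,24)])
E
```

```text
shift units [-0.016  0.004  0.005] t 10.35 pos [ 482.2 -244.5  141.2] rot [ 3.141e+00 -1.000e-03  1.633e+00] j6 -0.6 F [-2.   3.7  5.9] M [0.73 0.42 0.03] gap 49.5 40.0
shift units [-0.013 -0.011  0.014] t 11.35 pos [ 482.4 -244.5  141.7] rot [3.14  0.    2.437] j6 -1.404 F [-1.4  6.   6.4] M [0.96 0.33 0.08] gap 49.6 40.0
1.4 [array([199., 234.]), array([200., 187.])]
1.5 [array([199., 234.]), array([194., 187.])]
1.6 [array([198., 234.]), array([188., 187.])]
1.7 [array([198., 235.]), array([181., 188.])]
1.8 [array([197., 235.]), array([175., 190.])]
1.9 [array([197., 235.]), array([169., 192.])]
2.0 [array([196., 235.]), array([164., 194.])]
2.1 [array([196., 235.]), array([158., 197.])]
2.2 [array([195., 236.]), array([154., 201.])]
```

View pics/s2.png

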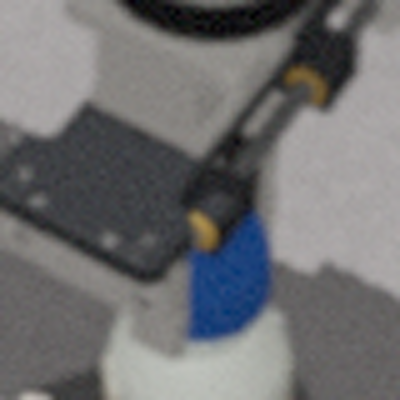

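The stripe is hidden behind the finger. The gripper yaw matches the quarter-turn target at 2.437, the tool rose about 0.9 mm against 1 mm expected, the grip is 40 N and the residual torque is about 0. Handing in.

```bash
python3 -c "
from cell import *
print(sign_off())"
```

```text
the job is handed in; nothing more can be done
None
```

I screwed the cap down to its hard stop, backed it off a quarter turn by the gripper's measured rotation (the finger hid the stripe, so no picture confirms it), and handed in with the gripper still holding it at 40 N.

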